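# Jack open the tile press

### The arm

A 7-joint arm with a two-finger parallel gripper is mounted at the origin on a cart in front of the work surface, level with it; the furniture and walls round the work are solid. World frame = base frame: x ahead of the robot, y to its left, z up, the work surface at z = 0. Lengths are in m, angles in rad, forces in N, time in s.
With the tool pointing down it reaches from about 0.425 to 0.95 m from the base axis. Payload 16.7 kg.
Tool frame: the origin (TCP) lies at the very end of the fingers, on their centre line; the grasp point (between the pads) lies 19 mm behind it; z points along the fingers, y is the line along which they close (so a half turn about z gives the same grasp; the last joint's range is limited). The gripper opens to 94 mm and grips with 3 to 60 N. Pads are 16 mm wide; open, the fingers measure 119 mm over their backs; the gripper's body (75 mm by 177 mm) begins 78 mm behind the grasp point.
Start: joints at [-1.284, 0.426, 0.074, 1.606, -0.034, 1.111, -0.067], TCP at [0.286, 0.612, 0.205] pointing down, gripper open.
Joint ranges: [-2.85, 2.85], [-0.5, 2.14], [-1.23, 1.37], [0.21, 2.46], [-1.02, 4.16], [0.16, 2.05], [-2.73, 2.73]. Speed limits (rad/s): [1.89, 1.89, 2.39, 2.39, 3.01, 3.01, 3.01].

### API

Orientations are given as a unit quaternion [w, x, y, z].
In Python, from plant import r, snapshot, sign_off gives the robot as it stands.
- The arm moves only by the tool play_rows, never from a script. Its argument "targets" is text: rows parted by semicolons, each of 6 numbers parted by spaces: the shift along the tool's x, y, z in m, then the turn, a rotation vector about the tool's x, y, z in degrees. A call has 1 to 20 rows; each row is the pose to reach, as a shift and turn from the pose commanded when the call began, along the tool's axes at that moment; what a row does not reach only later rows make up. A row lasts 1/12 s, in which the tool goes at most 41.7 mm and 7.16 degrees, less where a joint would pass 70% of its speed; a pose out of reach is approached as far as the arm can. A call with a gripper value outside its range is refused whole. "fingers" is the finger opening in m, from 0 to 0.094, set as the call begins (left out, the last holds). The fingers move at their own pace and stop on an object; the grip force is fixed at half the most. Time passes only in rows, so rows that repeat a pose let the fingers close. It gives the time, the measured TCP pose, the force, the opening and the grip force at its end, in the units of the state.
- r.get_state(): the state, without advancing time (a new reading comes with each control period).
- snapshot(name): name is "scene" or "top" or "wrist"; returns a dict with "frame" (400x640x3 uint8, red, green, blue), "z_map" (400x640 float32, m along the optical axis (not along the pixel's ray), 0 where there is no reading), "fx", "fy", "cx", "cy" (pixels), "k1" (the pictures are not rectified: a ray, as slopes to the right and down, at radius r is drawn at 1 + k1 r^2 times it, then the intrinsics apply), "T" (4x4, takes a point from camera to world coordinates); the wrist camera has in their place "mount" (4x4, takes a point from camera to tool coordinates, whose origin is the TCP and whose axes are the flange's). Camera axes: x right, y up, looking along -z (the intrinsics and any distortion apply to the point x, -y, -z); pixel columns grow to the right and rows downward; lengths in m; the calibration is good to about 2 mm. A picture is of the moment at which its call begins: read the wrist's pose just before it.
- sign_off(): hands the job in; it is judged then, once.
The state is a dict: "time": time; "joint_positions": joint angles; "joint_velocities": joint speeds; "effort": joint torques, N m; "position": TCP position; "orientation": TCP orientation; "force": force on the tool from outside, world axes, zero at the start; "ft_torque": the same for the moment, N m; "width": finger opening in m; "grip_force": force on a finger pad.
Only numpy, scipy, OpenCV 4.12 (cv2) and the standard library are available. Lean on these libraries where they do the work, as an engineer would, in place of code of your own. Each camera call takes 0.05 s, during which the arm holds its last target. There are 200 camera calls.

### The job

Open the tile press a crack with the red lever jack: stand the jack flat on the bench with its saddle centred under the orange lift pad at the front of the press, then push the jack's handle all the way down so that the saddle raises the hinged upper plate. Lift the plate with the jack alone, not with the gripper, and leave the rust-red jar, the wooden stamp and the tape roll beside the work where they stand. Finish while still holding the handle down with the plate raised; do not let go.

Things in the scene. Friction and masses are not known exactly. Their poses are not given: they have to be found in the camera images.
- press: Fixed grey tile press, base 160 (x) x 150 (y) x 22 mm; origin: centre of its underside, -x is its front. 78 mm up, an aluminium plate hinged along y at x = +75 mm reaches out over the front; at its end (x = -125 mm) a steel rail along y, 150 mm long, carries the lift shoe. Base and die end at x = -80 mm: under the rail the bench is free. Closed, it is 95 mm high (shoe top 102 mm).
- lift_pad (a point): Centre of the flat underside of the orange lift pad, a 40 mm disc under a dark steel shoe (30 x 40 mm, orange stripe on top). 72 mm above the bench with the press closed. The shoe sits tight on the front rail, up to 30 mm to either side of the middle. Axes as the press's (x points back into the press).
- press_plate (a joint): Angle of the press's upper plate about its rear hinge, rad: 0 closed, grows as the front rises. It weighs about 2 kg (10 N at the pad) and falls shut by itself. The jack's full stroke under the pad opens it by about 0.12.
- jack: Loose red lever jack, about 0.8 kg; origin on its underside, x points from handle to saddle. Base plate 80 mm wide, x = -155 to +115 mm. Saddle at x = +90 mm on a 44 mm wide ram tube, 42 mm high. Upright red carrying lug at x = +20 mm, y = 0: 30 mm along x, 16 mm along y, top at 86 mm, free above 30 mm; pinch it across y to carry or turn the jack. 58 mm high cheeks at x = -25 mm bear the handle.
- saddle_top (a point): Centre of the top face of the jack's round steel saddle, 36 mm diameter, 62 mm above the jack's underside with the handle up (10 mm below the closed press's lift pad); it rises straight up 33 mm as the handle goes fully down (60 mm per rad).
- jack_handle (a joint): Angle of the jack's handle, rad: 0 up (at rest, 0.6 rad above level), 0.55 fully down at its stop (0.05 rad above level). A spring and the load push it back up when let go: under load about 7 to 10 N at the grip hold it down. The jack does not latch.
- handle_grip (a point): Middle of the handle's black rubber grip (22 mm thick, 70 mm long), on its centre line, 115 mm from the pivot, which lies at x = -25, z = 45 mm of the jack, axis along its y. The handle points to the jack's -x and up: grip 110 mm above the bench at the start, 51 mm fully down, moving on an arc about the pivot. Press it from above or pinch it across the jack's y.
- jar_iron: Bystander: jar of rust red glaze with a pale lid, 58 mm diameter, 74 mm high; origin at the centre of its underside.
- stamp_a: Bystander: small turned wooden stamp standing upright, 29 mm diameter, 58 mm high; origin at the centre of its underside.
- tape_roll: Bystander: roll of beige tape lying flat, 64 mm diameter, 19 mm high; origin at the centre of its underside.

How it is judged:
On the way, in this order (a step that is already met when the one before it is completed fails the run):
1. the jack stands flat on the bench, handle up, its saddle centred under the orange lift pad of the closed press (horizontal distance between saddle_top and lift_pad below 0.012 m and angle between jack's own z axis and vertical below 0.06 rad and height (world z) of jack below 0.004 m and value of joint jack_handle below 0.06 rad and value of joint press_plate below 0.015 rad and linear speed of jack below 0.02 m/s), for 0.2 s.
2. the handle is pushed down and the jack raises the plate (horizontal distance between saddle_top and lift_pad below 0.012 m and value of joint jack_handle above 0.48 rad and value of joint press_plate above 0.085 rad and contact force between each of the fingers, the arm and press below 0.5 N), for 0.2 s.
At the end, for the whole second after the job is handed in: Fingers push the handle down (over 0.48 rad, over 2 N); the jack stands flat, still, saddle within 12 mm of the lift pad's centre, carrying over 4 N; plate open 0.085 to 0.16 rad and still; robot not touching the press; bystanders within 25 mm of their places (all of step 2 and angle between jack's own z axis and vertical below 0.06 rad and height (world z) of jack below 0.004 m and value of joint press_plate below 0.16 rad and contact force between jack and press above 4 N and contact force between the fingers and jack above 2 N and velocity of joint press_plate below 0.05 rad/s and linear speed of jack below 0.02 m/s); the arm keeps its last pose, push and grip.
It fails at once if the gripper or arm lifts or pushes the press's plate (contact force between any of the fingers, the arm and press above 12 N).
It fails at once if the rust-red jar is moved by more than 25 mm (distance of jar_iron from where it was at the start of the episode above 0.025 m).
It fails at once if the wooden stamp is moved by more than 25 mm (distance of stamp_a from where it was at the start of the episode above 0.025 m).
It fails at once if the tape roll is moved by more than 25 mm (distance of tape_roll from where it was at the start of the episode above 0.025 m).
It also fails if it takes over 53 s, if anything falls off the work surface, if the arm or the gripper's body presses on something with over 40 N, if the wrist force passes 120 N, or if a joint passes its speed limit or range.

## Working session

There is one attempt and no reset: what is moved stays moved. The work goes in short steps, Python scripts to look and compute and a tool call to move; the robot and the scene stay as the last step left them, time stands still between calls to the robot, and variables do not carry over. Pictures are saved under pics/ and viewed, at most 10 in all, crops included, and the job is handed in when it is done.

Besides the shell and the picture viewer there is one more tool, called after ">>>" as name(argument=value, ...) on one line, values as JSON. play_rows: Moves the arm, as the interface text tells. Its arguments: {"type":"object","properties":{"targets":{"type":"string"},"fingers":{"type":"number"}},"required":["targets"]}

```bash
mkdir -p pics; ls; cat > h.py <<'E'
import numpy as np, cv2
from plant import r, snapshot, sign_off
from scipy.spatial.transform import Rotation as R
def world(s, T=None):
    """world xyz for each pixel from depth map"""
    T = s["T"] if T is None else T
    h,w = s["z_map"].shape
    v,u = np.mgrid[:h,:w].astype(np.float64)
    K=np.array([[s["fx"],0,s["cx"]],[0,s["fy"],s["cy"]],[0,0,1]])
    p=cv2.undistortPoints(np.stack([u.ravel(),v.ravel()],1)[:,None],K,np.array([s["k1"],0,0,0,0.]))[:,0]
    p=p.reshape(h,w,2); z=s["z_map"]
    P=np.stack([p[...,0]*z,-p[...,1]*z,-z,np.ones_like(z)],-1)
    W=(P@np.asarray(T).T)[...,:3]; W[z==0]=np.nan
    return W
def tool():
    s=r.get_state(); T=np.eye(4); q=s["orientation"]
    T[:3,:3]=R.from_quat([q[1],q[2],q[3],q[0]]).as_matrix(); T[:3,3]=s["position"]; return T
def save(s,n): cv2.imwrite(f"pics/{n}.png",s["frame"][...,::-1])
E
python3 - <<'E'
from h import *
s=r.get_state(); print(s)
for n in("scene","top"):
    c=snapshot(n); save(c,n+"0"); print(n,c["fx"],c["k1"],np.round(c["T"],3).tolist())
    np.savez(n+"0.npz",**c)
E
```

```text
pics
{'time': 0.0, 'joint_positions': array([-1.28350802,  0.42667171,  0.07383883,  1.60658626, -0.03411163,
        1.11078655, -0.06711645]), 'joint_velocities': array([-0.00153855,  0.0011393 , -0.0011602 ,  0.00061444, -0.00042973,
        0.000445  ,  0.00088645]), 'effort': array([-1.15125724e-03, -9.35840750e+01,  3.66645165e+00, -4.54175305e+01,
       -4.87602758e-02,  2.07260752e-02,  1.94033436e-05]), 'position': array([0.2853846 , 0.61123957, 0.20482462]), 'orientation': array([-9.57035843e-05,  2.16682494e-01,  9.76241948e-01, -5.88828899e-04]), 'force': array([-0.04213002,  0.20607444, -0.15644574]), 'ft_torque': array([-0.03405342,  0.03441295, -0.02290107]), 'grip_force': 0.0, 'width': 0.09400200272611597}
scene 480.51029718065166 -0.14803931730131784 [[0.439, 0.661, -0.609, -0.25], [-0.898, 0.308, -0.313, -0.555], [-0.019, 0.684, 0.729, 1.089], [0.0, 0.0, 0.0, 1.0]]
top 498.3117377929964 0.03183185783762785 [[0.002, 0.992, -0.124, 0.4], [-1.0, 0.003, 0.007, -0.142], [0.007, 0.124, 0.992, 1.259], [0.0, 0.0, 0.0, 1.0]]
```

View pics/top0.png

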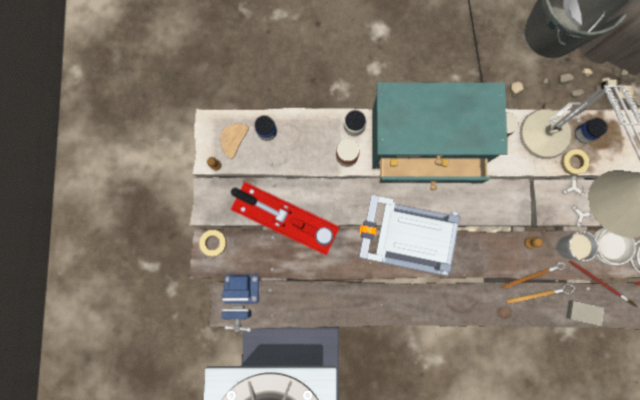

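View pics/scene0.png

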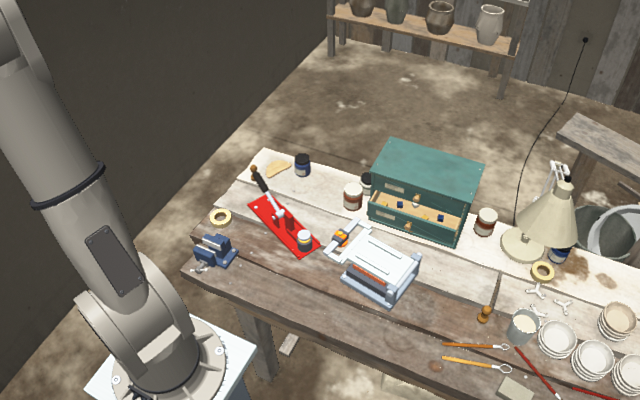

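The top view shows the jack at (285,217) with its handle to the upper left. The saddle is at about (325,236), the press front with its orange stripe at (369,230), the jar at (347,152), the stamp at (214,163) and the tape at (212,242). The scene view agrees.

```bash
python3 - <<'E'
from h import *
t=dict(np.load("top0.npz")); s=dict(np.load("scene0.npz"))
for n,c in(("top",t),("scene",s)):
    W=world(c); f=c["frame"]; hsv=cv2.cvtColor(f,cv2.COLOR_RGB2HSV); H,S,V=cv2.split(hsv)
    red=((H<6)|(H>174))&(S>180)&(V>120)
    roi=np.nan_to_num((W[...,0]>.3)&(W[...,0]<.75)&(W[...,1]>-.45)&(W[...,1]<.3)).astype(bool)
    m=red&roi&(W[...,2]<.03)
    P=W[m]; c0=cv2.minAreaRect(P[:,:2].astype(np.float32)); print(n,"jack base",m.sum(),c0,"z",np.nanmedian(P[:,2]))
    m=red&roi&(W[...,2]>.072); P=W[m]; print(" lug top",m.sum(),P.mean(0),P.min(0),P.max(0))
    org=(H>8)&(H<20)&(S>200)&(V>180)&roi&(W[...,2]>.06)&(W[...,2]<.13)&(W[...,1]<0)
    P=W[org]; print(" orange",org.sum(),np.median(P,0),P.min(0),P.max(0), cv2.minAreaRect(P[:,:2].astype(np.float32)))
    blk=(V<60)&roi&(W[...,2]>.07)&(W[...,2]<.14)&(W[...,1]>-.1); P=W[blk]
    if len(P): print(" grip",len(P),np.median(P,0),P.min(0),P.max(0))
    # saddle: low-sat at z .055-.07 near
    sd=(S<70)&roi&(W[...,2]>.052)&(W[...,2]<.072)&(W[...,1]>-.2)&(W[...,1]<-.08); P=W[sd]
    if len(P): print(" saddle",len(P),P.mean(0),P.min(0),P.max(0))
    # plate outline
    pl=roi&(W[...,2]>.085)&(W[...,2]<.11)&(W[...,1]<-.2)&(W[...,0]<.62); P=W[pl]; print(" plate",len(P),cv2.minAreaRect(P[:,:2].astype(np.float32)),np.median(P[:,2]))
W=world(t)
for u,v in((347,152),(355,121),(214,163),(212,231),(265,125),(369,230),(325,236),(242,195),(380,140),(425,178),(237,285)): print(u,v,np.round(W[v,u],3))
cv2.imwrite("pics/crop.png",cv2.resize(t["frame"][130:290,190:470,::-1],None,fx=2.8,fy=2.8,interpolation=cv2.INTER_CUBIC))
E
```

```text
top jack base 2141 ((0.5139410495758057, -0.029201045632362366), (0.26696300506591797, 0.07695555686950684), 64.46199035644531) z 0.007558252671783894
 lug top 94 [ 0.50312793 -0.05673114  0.08817954] [ 0.48607934 -0.08040817  0.0761837 ] [0.56849526 0.05951912 0.11841444]
 orange 31 [ 0.47963899 -0.22052792  0.1013871 ] [ 0.47074161 -0.25081394  0.07579414] [ 0.48907169 -0.21473755  0.11060974] ((0.4790157377719879, -0.23282510042190552), (0.036852721124887466, 0.01314263790845871), 77.72454833984375)
 grip 189 [0.55531567 0.05410418 0.1164083 ] [0.54002959 0.00057471 0.07004269] [0.74881796 0.08042109 0.13468353]
 saddle 278 [ 0.55866322 -0.15001481  0.06272433] [ 0.45148983 -0.19999084  0.05291516] [ 0.74995949 -0.11272269  0.07198684]
 plate 3395 ((0.5043900609016418, -0.33406969904899597), (0.22017215192317963, 0.21908865869045258), 78.95277404785156) 0.08875737664305583
scene jack base 1091 ((0.5122208595275879, -0.02890138328075409), (0.2712085247039795, 0.08059898018836975), 65.12093353271484) z 0.007053017955440222
 lug top 41 [ 0.49445186 -0.06745285  0.08539756] [ 0.484929
[... 315 characters left out ...]
239121 0.05527821 0.11419586] [5.33818764e-01 2.08492237e-05 7.11078006e-02] [0.74004307 0.08101672 0.13435809]
 saddle 190 [ 0.55800914 -0.15188974  0.06257578] [ 0.44894984 -0.19994277  0.05277575] [ 0.74991779 -0.11176998  0.07193602]
 plate 2392 ((0.5030603408813477, -0.3327101469039917), (0.22430679202079773, 0.2231467217206955), 80.1646957397461) 0.08905168974160504
347 152 [ 0.669 -0.185  0.076]
355 121 [ 0.751 -0.205  0.058]
214 163 [0.644 0.14  0.056]
212 231 [0.48  0.148 0.021]
265 125 [0.737 0.016 0.067]
369 230 [ 0.477 -0.234  0.11 ]
325 236 [ 0.466 -0.132  0.058]
242 195 [0.557 0.059 0.12 ]
380 140 [ 0.666 -0.251  0.205]
425 178 [ 0.596 -0.361  0.131]
237 285 [0.35  0.075 0.063]
```

View pics/crop.png

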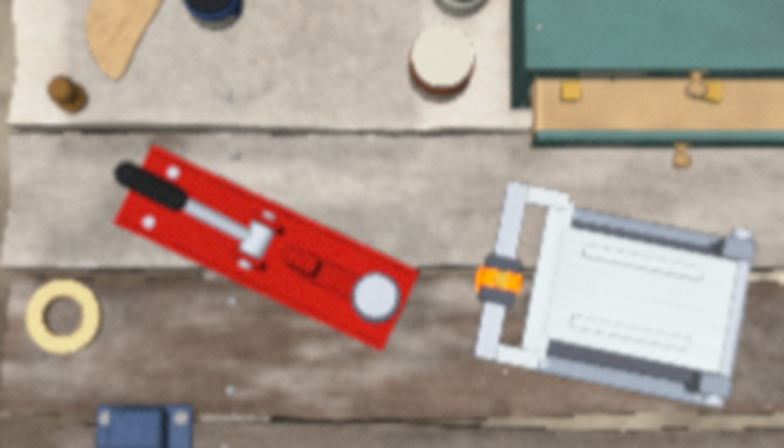

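The crop puts the shoe centre near (502,281), the lug at (305,263) and the saddle at (376,296). The jack pose agrees between both views: heading about -115°, lug at (0.496,-0.065). I'll move above the lug now.

>>> play_rows(targets="-0.477 -0.523 0 0 0 90;-0.477 -0.523 0 0 0 90;-0.477 -0.523 0 0 0 90;-0.477 -0.523 0 0 0 90;-0.477 -0.523 0 0 0 90;-0.477 -0.523 0 0 0 90;-0.477 -0.523 0 0 0 90;-0.477 -0.523 0 0 0 90;-0.477 -0.523 0 0 0 90;-0.477 -0.523 0 0 0 90;-0.477 -0.523 0 0 0 90;-0.477 -0.523 0 0 0 90;-0.477 -0.523 0 0 0 90;-0.477 -0.523 0 0 0 90;-0.477 -0.523 0 0 0 90;-0.477 -0.523 0 0 0 90;-0.477 -0.523 0 0 0 90;-0.477 -0.523 0 0 0 90;-0.477 -0.523 0 0 0 90;-0.477 -0.523 0 0 0 90", fingers=0.07)

```text
time: 1.77
position: [0.4961, -0.0639, 0.2052]
orientation: [-0.0, 0.844, 0.537, -0.0]
force: [-0.3, -0.0, -0.4]
width: 0.07
grip_force: 0.0
```

```bash
cat >> h.py <<'E'
def ray(c,u,v,z,T=None):
    """intersect pixel ray with world plane z"""
    T=c["T"] if T is None else T
    K=np.array([[c["fx"],0,c["cx"]],[0,c["fy"],c["cy"]],[0,0,1.]])
    p=cv2.undistortPoints(np.array([[[u,v]]],float),K,np.array([float(c["k1"]),0,0,0,0]))[0,0]
    d=T[:3,:3]@np.array([p[0],-p[1],-1]); o=T[:3,3]; return o+d*(z-o[2])/d[2]
E
python3 - <<'E'
from h import *
print(r.get_state()["joint_positions"])
T=tool(); print(np.round(T,4).tolist())
c=snapshot("wrist"); T=T@c["mount"]; print(np.round(T,3).tolist()); save(c,"w1"); np.savez("w1.npz",**{**c,"T":T})
t=dict(np.load("top0.npz"))
for u,v,z in((369.5,230.4,.102),(368.2,230.4,.102),(190+376/2.8,130+294/2.8,.062)): print(ray(t,u,v,z))
E
```

```text
[-0.64504772  0.1582394   0.72452372  2.02157193 -0.12380881  1.00543857
 -0.29748399]
[[0.4236, 0.9059, -0.0009, 0.4961], [0.9059, -0.4236, -0.0001, -0.0639], [-0.0005, -0.0007, -1.0, 0.2052], [0.0, 0.0, 0.0, 1.0]]
[[0.906, 0.406, 0.119, 0.531], [-0.423, 0.87, 0.254, 0.011], [-0.0, -0.28, 0.96, 0.385], [0.0, 0.0, 0.0, 1.0]]
[ 0.47703404 -0.23564358  0.102     ]
[ 0.47702517 -0.23262218  0.102     ]
[ 0.46836438 -0.13025449  0.062     ]
```

View pics/w1.png

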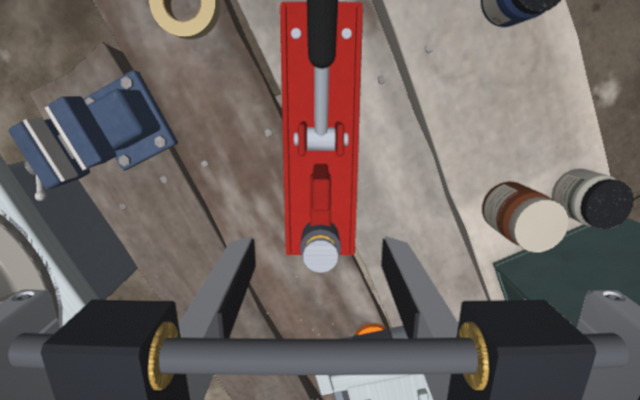

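The wrist view shows the jack axis at u≈321, nearly vertical. The saddle disc is at (321,252), with the orange of the shoe/pad at (371,330) partly hidden by the gripper bar.

```bash
python3 - <<'E'
from h import *
w=dict(np.load("w1.npz")); T=w["T"]
print("saddle",ray(w,321,252,.062))
for p in((284,3),(362,4),(286,254),(356,254)): print("corner",p,ray(w,*p,.008))
W=world(w); f=w["frame"]; H,S,V=cv2.split(cv2.cvtColor(f,cv2.COLOR_RGB2HSV))
red=((H<6)|(H>174))&(S>180)&(V>90)
m=red&(W[...,2]>.078)&(W[...,2]<.095); P=W[m]; v,u=np.nonzero(m); print("lug top",m.sum(),np.median(P,0),P.min(0),P.max(0),u.min(),u.max(),v.min(),v.max())
m=red&(W[...,2]<.02)&(W[...,1]<.2); P=W[m]; print(cv2.minAreaRect(P[:,:2].astype(np.float32)))
# tall shoe / plate from top view in fine detail
t=dict(np.load("top0.npz")); Wt=world(t); f=t["frame"]; 
g=cv2.cvtColor(f,cv2.COLOR_RGB2HSV); H,S,V=cv2.split(g)
sub=np.zeros(H.shape,bool); sub[215:248,355:382]=1
org=sub&(H>5)&(H<24)&(S>170)&(V>170); v,u=np.nonzero(org); print("orange px",u.min(),u.max(),v.min(),v.max(),u.mean(),v.mean())
dk=sub&(V<115)&(S<80); v,u=np.nonzero(dk); print("dark px",u.min(),u.max(),v.min(),v.max(),u.mean(),v.mean())
# plate bright region: edges of plate
br=(V>165)&(S<50); br[:190]=0; br[280:]=0; br[:,:355]=0; br[:,470:]=0
br=cv2.morphologyEx(br.astype(np.uint8),cv2.MORPH_OPEN,np.ones((3,3)))
cs,_=cv2.findContours(br,0,2); c=max(cs,key=cv2.contourArea); print(cv2.minAreaRect(c))
E
```

```text
saddle [ 0.47094976 -0.12418636  0.062     ]
corner (284, 3) [0.5387649  0.10637942 0.008     ]
corner (362, 4) [0.60712436 0.07355329 0.008     ]
corner (286, 254) [ 0.42289187 -0.13181085  0.008     ]
corner (356, 254) [ 0.49686887 -0.16633287  0.008     ]
lug top 578 [ 0.49897323 -0.06389271  0.08579847] [ 0.4860132  -0.08028567  0.07877449] [0.54965493 0.02945417 0.09410501] 313 330 65 210
((0.5134883522987366, -0.027409523725509644), (0.2658730745315552, 0.0808335393667221), 64.70825958251953)
orange px 360 375 225 234 367.40625 229.42708333333334
dark px 361 379 222 239 368.80263157894734 230.51315789473685
((412.0, 232.0), (84.0, 114.0), 90.0)
```

>>> play_rows(targets="0 0 0.04 0 0 0;0 0 0.08 0 0 0;0 0 0.12 0 0 0;0 0 0.15 0 0 0;0 0 0.16 0 0 0;0 0 0.16 0 0 0")

```text
time: 2.32
position: [0.4949, -0.0632, 0.0438]
orientation: [-0.001, 0.843, 0.538, -0.002]
force: [-0.2, 0.7, 0.7]
width: 0.07
grip_force: 0.0
```

>>> play_rows(targets="0 0 0 0 0 0;0 0 0 0 0 0;0 0 0 0 0 0;0 0 0 0 0 0;0 0 0 0 0 0;0 0 0 0 0 0;0 0 0 0 0 0;0 0 0 0 0 0", fingers=0)

```text
time: 2.98
position: [0.4965, -0.0641, 0.0456]
orientation: [0.0, 0.844, 0.537, 0.0]
force: [-0.7, -0.3, -0.5]
width: 0.0201
grip_force: 0.0
```

>>> play_rows(targets="0 0 0 0 0 0;0 0 0 0 0 0;0 0 0 0 0 0;0 0 0 0 0 0")

```text
time: 3.32
position: [0.4968, -0.0643, 0.0456]
orientation: [0.0, 0.844, 0.537, 0.0]
force: [3.0, -0.6, 2.8]
width: 0.0158
grip_force: 30.0
```

Gripped. I'll drag about halfway first and check.

>>> play_rows(targets="-0.004 0.002 0 0 0 0;-0.010 0.006 0 0 0 0;-0.017 0.010 0 0 0 0;-0.025 0.015 0 0 0 0;-0.033 0.019 0 0 0 0;-0.041 0.024 0 0 0 0;-0.049 0.029 0 0 0 0;-0.055 0.032 0 0 0 0;-0.058 0.034 0 0 0 0;-0.060 0.035 0 0 0 0;-0.060 0.035 0 0 0 0")

```text
time: 4.23
position: [0.5029, -0.1328, 0.0456]
orientation: [-0.0, 0.843, 0.537, 0.0]
force: [-0.9, 3.3, 7.7]
width: 0.0153
grip_force: 30.0
```

```bash
python3 - <<'E'
from h import *
for n in("scene","top"):
    c=snapshot(n); np.savez(n+"1.npz",**c)
    W=world(c); f=c["frame"]; H,S,V=cv2.split(cv2.cvtColor(f,cv2.COLOR_RGB2HSV))
    red=((H<6)|(H>174))&(S>180)&(V>90)&(W[...,2]<.03)&(W[...,1]<.3)&(W[...,1]>-.35)&(W[...,0]>.3)&(W[...,0]<.75)
    P=W[red]; print(n,cv2.minAreaRect(P[:,:2].astype(np.float32)),np.median(P[:,2]))
    a=f[190:290,230:430] if n=="top" else f[180:310,220:420]
    cv2.imwrite(f"pics/{n}1.png",cv2.resize(a[...,::-1],None,fx=4,fy=4,interpolation=cv2.INTER_CUBIC))
E
```

```text
scene ((0.5163851380348206, -0.09767617285251617), (0.2666453719139099, 0.0802786573767662), 64.98577880859375) 0.007567616150124135
top ((0.5185127258300781, -0.09747254848480225), (0.26577329635620117, 0.07562283426523209), 64.76437377929688) 0.00758867028906296
```

View pics/scene1.png

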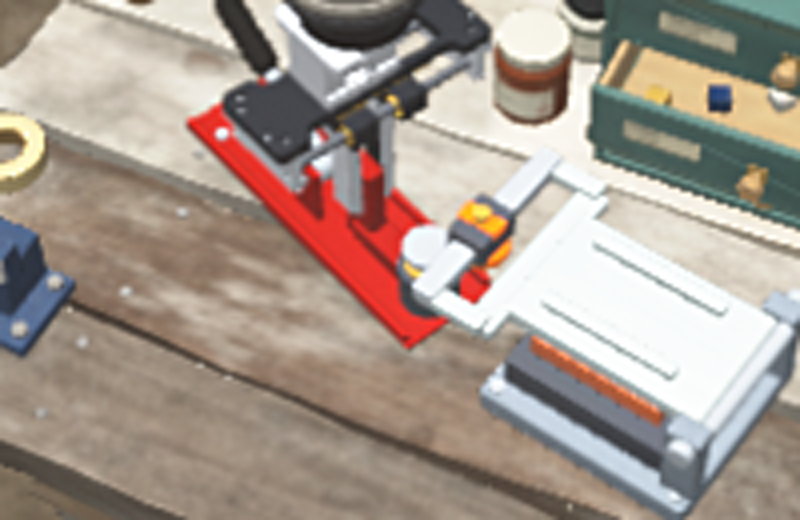

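The scene crop shows the jack aligned, with its saddle just short of the shoe. The shoe's orange stripe is at crop (484,215) and the saddle at crop (425,245).

```bash
python3 - <<'E'
from h import *
t=dict(np.load("top1.npz")); s=dict(np.load("scene1.npz")); w=dict(np.load("w1.npz"))
print("scene stripe",ray(s,220+484/4,180+215/4,.102))
print("top pad front edge",ray(t,359.8,230,.076), "shoe ctr",ray(t,369.5,230.5,.102))
# rail line: light pixels at z~.09 on either end, top view, at crop coordinates
for p in((190+507/2.8,130+222/2.8),(190+490/2.8,130+330/2.8)): print("rail",ray(t,*p,.095))
print("wrist pad front", ray(w,371,325,.076))
a=t["frame"][190:290,330:430]; cv2.imwrite("pics/top1b.png",cv2.resize(a[...,::-1],None,fx=6,fy=6,interpolation=cv2.INTER_CUBIC))
E
```

```text
scene stripe [ 0.48265466 -0.23443759  0.102     ]
top pad front edge [ 0.47965701 -0.2147117   0.076     ] shoe ctr [ 0.47680159 -0.23564189  0.102     ]
rail [ 0.52716122 -0.24026246  0.095     ]
rail [ 0.43683204 -0.22543948  0.095     ]
wrist pad front [ 0.4855971  -0.21430102  0.076     ]
```

View pics/top1b.png

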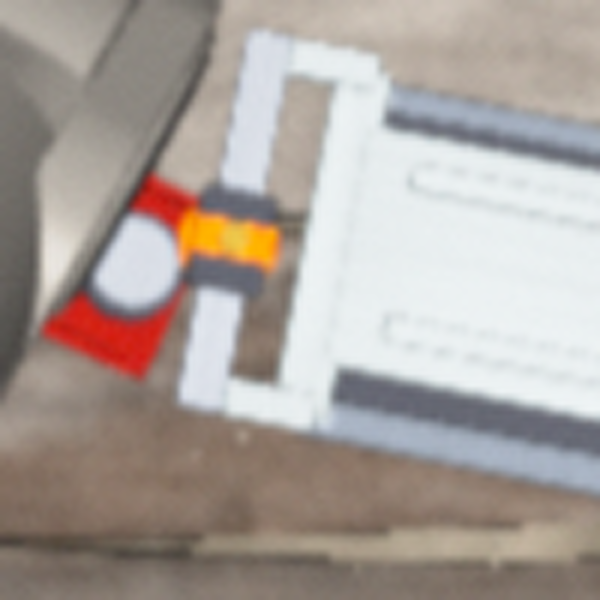

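The top crop shows the shoe centre at about (232,238) and the saddle at about (136,262), so the remaining shift is about 8 mm in x and -37 mm in y.

>>> play_rows(targets="-0.003 0.002 0 0 0 0;-0.007 0.005 0 0 0 0;-0.012 0.009 0 0 0 0;-0.018 0.014 0 0 0 0;-0.023 0.018 0 0 0 0;-0.027 0.021 0 0 0 0;-0.030 0.023 0 0 0 0;-0.030 0.023 0 0 0 0;-0.030 0.023 0 0 0 0")

```text
time: 5.08
position: [0.5111, -0.1699, 0.0456]
orientation: [-0.0, 0.843, 0.537, 0.0]
force: [0.6, 1.0, 7.1]
width: 0.0156
grip_force: 30.0
```

```bash
python3 - <<'E'
from h import *
print(tool()[:3,3])
for n in("scene","top"):
    c=snapshot(n); np.savez(n+"2.npz",**c)
    W=world(c); f=c["frame"]; H,S,V=cv2.split(cv2.cvtColor(f,cv2.COLOR_RGB2HSV))
    red=((H<6)|(H>174))&(S>180)&(V>90)&(W[...,2]<.03)&(W[...,1]<.3)&(W[...,1]>-.35)&(W[...,0]>.3)&(W[...,0]<.75)
    P=W[red]; a=cv2.minAreaRect(P[:,:2].astype(np.float32)); print(n,a,np.median(P[:,2]))
    th=np.radians(a[2]); print(" saddle",np.array(a[0])-.11*np.array([np.cos(th),np.sin(th)]))
E
```

```text
[ 0.51112043 -0.16992425  0.04563386]
scene ((0.5248741507530212, -0.13454653322696686), (0.2662196755409241, 0.0796867311000824), 65.04478454589844) 0.008060560765161373
 saddle [ 0.47846408 -0.2342767 ]
top ((0.5268852710723877, -0.13429535925388336), (0.2660936117172241, 0.0770641639828682), 64.87364959716797) 0.007603375020897252
 saddle [ 0.48017753 -0.23388646]
```

Saddle is at (0.479,-0.234), on target. Release and rise.

>>> play_rows(targets="0 0 0 0 0 0;0 0 0 0 0 0;0 0 0 0 0 0;0 0 0 0 0 0;0 0 0 0 0 0;0 0 0 0 0 0", fingers=0.06)

```text
time: 5.68
position: [0.5109, -0.1702, 0.0454]
orientation: [-0.0, 0.844, 0.537, -0.0]
force: [-0.5, 0.6, 0.6]
width: 0.0522
grip_force: 0.0
```

>>> play_rows(targets="0 0 -0.02 0 0 0;0 0 -0.05 0 0 0;0 0 -0.09 0 0 0;0 0 -0.125 0 0 0;0 0 -0.14 0 0 0;0 0 -0.14 0 0 0")

```text
time: 6.18
position: [0.5127, -0.1707, 0.189]
orientation: [0.001, 0.844, 0.537, 0.002]
force: [0.6, -0.5, 0.1]
width: 0.06
grip_force: 0.0
```

>>> play_rows(targets="0.03 0 0 0 0 0;0.06 0 0 0 0 0;0.10 0 0 0 0 0;0.13 0 0 0 0 0;0.14 0 0 0 0 0;0.14 0 0 0 0 0;0.14 0 0 0 0 0", fingers=0)

```text
time: 6.77
position: [0.5696, -0.0437, 0.1847]
orientation: [-0.0, 0.843, 0.537, -0.001]
force: [0.2, -0.9, -0.5]
width: 0.0168
grip_force: 0.0
```

```bash
python3 - <<'E'
from h import *
print(np.round(tool(),4).tolist())
for n in("scene","top"):
    c=snapshot(n); np.savez(n+"3.npz",**c)
    W=world(c); f=c["frame"]; H,S,V=cv2.split(cv2.cvtColor(f,cv2.COLOR_RGB2HSV))
    roi=(W[...,1]<.3)&(W[...,1]>-.35)&(W[...,0]>.3)&(W[...,0]<.75)
    red=((H<6)|(H>174))&(S>180)&(V>90)&(W[...,2]<.03)&roi
    P=W[red]; a=cv2.minAreaRect(P[:,:2].astype(np.float32)); print(n,a,np.median(P[:,2]))
    th=np.radians(a[2]); print(" saddle",np.array(a[0])-.11*np.array([np.cos(th),np.sin(th)])," grip",np.array(a[0])+.10*np.array([np.cos(th),np.sin(th)]))
t=np.load("top3.npz");cv2.imwrite("pics/top3.png",cv2.resize(t["frame"][160:280,230:430][...,::-1],None,fx=4,fy=4,interpolation=cv2.INTER_CUBIC))
E
```

```text
[[0.4225, 0.9063, -0.0013, 0.5696], [0.9063, -0.4225, -0.0007, -0.0437], [-0.0012, -0.0009, -1.0, 0.1847], [0.0, 0.0, 0.0, 1.0]]
scene ((0.5257042050361633, -0.13375256955623627), (0.27127283811569214, 0.08067342638969421), 65.04893493652344) 0.007164470875045126
 saddle [ 0.47930136 -0.23348609]  grip [ 0.56788861 -0.04308573]
top ((0.5199544429779053, -0.14722387492656708), (0.2368309497833252, 0.0768919512629509), 65.00946044921875) 0.007736317527270442
 saddle [ 0.4734829  -0.24692541]  grip [ 0.5622013  -0.05658612]
```

View pics/top3.png

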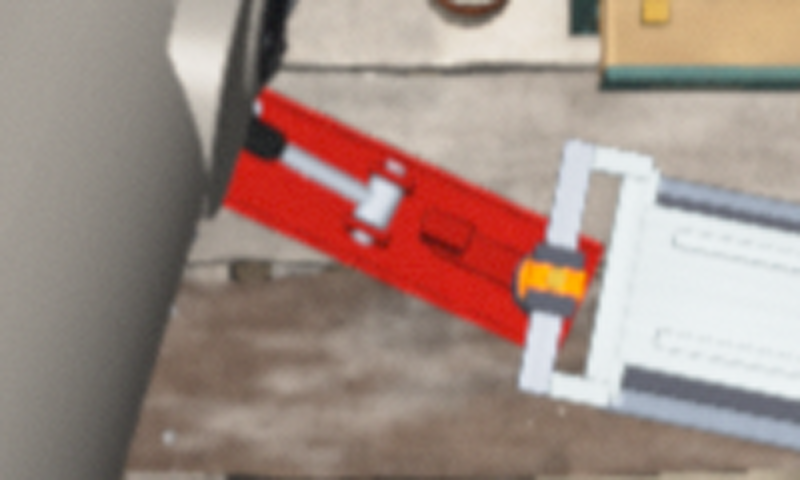

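The jack stands centred under the shoe: the shoe is at crop (553,280), with the saddle hidden below it. The tool is over the grip at about crop (262,138). Now lower to just above the grip, then press along the arc.

>>> play_rows(targets="0 0 0.01 0 0 0;0 0 0.025 0 0 0;0 0 0.04 0 0 0;0 0 0.048 0 0 0;0 0 0.05 0 0 0;0 0 0.05 0 0 0")

```text
time: 7.37
position: [0.5697, -0.044, 0.135]
orientation: [-0.0, 0.844, 0.537, -0.001]
force: [0.3, -0.3, 0.4]
width: 0.0004
grip_force: 0.0
```

>>> play_rows(targets="0 0 0.006 0 0 0;0.003 0 0.012 0 0 0;0.006 0 0.018 0 0 0;0.0085 0 0.024 0 0 0;0.011 0 0.030 0 0 0;0.013 0 0.036 0 0 0;0.013 0 0.036 0 0 0")

```text
time: 7.95
position: [0.5763, -0.0306, 0.0987]
orientation: [0.0, 0.843, 0.538, 0.0]
force: [1.4, 0.4, 9.1]
width: 0.0007
grip_force: 4.3
```

>>> play_rows(targets="0.001 0 0.006 0 0 0;0.003 0 0.012 0 0 0;0.005 0 0.018 0 0 0;0.006 0 0.024 0 0 0;0.0065 0 0.030 0 0 0;0.007 0 0.035 0 0 0;0.007 0 0.038 0 0 0;0.007 0 0.038 0 0 0")

```text
time: 8.62
position: [0.5801, -0.0237, 0.0616]
orientation: [0.0, 0.843, 0.538, 0.001]
force: [0.5, 5.7, 15.3]
width: 0.0008
grip_force: 7.5
```

```bash
cat > chk.py <<'E'
from h import *
import sys
s=r.get_state(); print(s["time"],s["position"],s["force"])
c=snapshot("scene")
W=world(c); f=c["frame"]; H,S,V=cv2.split(cv2.cvtColor(f,cv2.COLOR_RGB2HSV))
roi=(W[...,1]<.3)&(W[...,1]>-.35)&(W[...,0]>.3)&(W[...,0]<.75)
P=W[((H<6)|(H>174))&(S>180)&(V>90)&(W[...,2]<.03)&roi]; a=cv2.minAreaRect(P[:,:2].astype(np.float32)); th=np.radians(a[2])
print(a,"saddle",np.array(a[0])-.11*np.array([np.cos(th),np.sin(th)]))
# plate angle: plane fit on bright plate points
m=roi&(V>190)&(S<50)&(W[...,2]>.08)&(W[...,2]<.13)&(W[...,1]<-.27)&(W[...,0]>.42)&(W[...,0]<.57); P=W[m]
n=np.linalg.svd(P-P.mean(0),full_matrices=False)[2][2]; n*=np.sign(n[2]); print("plate tilt",n, np.arccos(n[2]),len(P))
cv2.imwrite("pics/%s.png"%sys.argv[1],cv2.resize(f[160:300,220:420][...,::-1],None,fx=4,fy=4,interpolation=cv2.INTER_CUBIC))
E
python3 chk.py s4
```

```text
8.6167 [ 0.58013705 -0.02366196  0.06160712] [ 0.47736159  5.65476053 15.33119248]
((0.5261732339859009, -0.13405448198318481), (0.2679220139980316, 0.08231334388256073), 65.3031234741211) saddle [ 0.4802133  -0.23399289]
plate tilt [-0.02411107 -0.07700256  0.99673931] 0.08077695955708454 1031
```

View pics/s4.png

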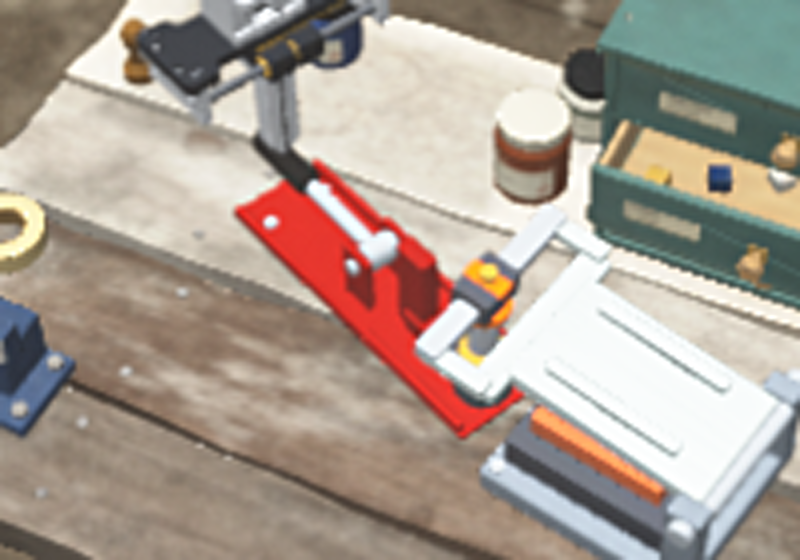

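The plate is visibly raised, with the saddle under the orange pad at (490,310) and the fingers on the grip at (285,155). I'll push slightly further to confirm the stop.

>>> play_rows(targets="0 0 0.001 0 0 0;0 0 0.002 0 0 0;0 0 0.003 0 0 0;0 0 0.003 0 0 0;0 0 0.003 0 0 0;0 0 0.003 0 0 0")

```text
time: 9.17
position: [0.5804, -0.0235, 0.06]
orientation: [-0.0, 0.843, 0.538, 0.002]
force: [-4.6, 7.7, 33.6]
width: 0.0006
grip_force: 16.6
```

```bash
python3 chk.py s5; sed 's/c=snapshot("scene")/c=dict(np.load("scene3.npz"))/' chk.py > c0.py; python3 c0.py s3
```

```text
9.1667 [ 0.58039829 -0.02353458  0.0600452 ] [-4.61344818  7.69274628 33.64335544]
((0.5258969068527222, -0.13443738222122192), (0.2687740921974182, 0.08082202821969986), 65.28113555908203) saddle [ 0.47989863 -0.23435814]
plate tilt [-0.0251216  -0.07765415  0.9966638 ] 0.08170743900742415 1025
9.2167 [ 0.5804179  -0.02355659  0.06004079] [-4.37814637  7.70214613 33.63031552]
((0.5257042050361633, -0.13375256955623627), (0.27127283811569214, 0.08067342638969421), 65.04893493652344) saddle [ 0.47930136 -0.23348609]
plate tilt [-9.30948316e-05  4.79603196e-02  9.98849237e-01] 0.047978815484354044 963
```

The plate opened by about 0.125 rad, so the handle is at its stop. Ease the push to about 22 N and settle.

>>> play_rows(targets="0 0 -0.0005 0 0 0;0 0 -0.001 0 0 0;0 0 -0.0015 0 0 0;0 0 -0.0015 0 0 0;0 0 -0.0015 0 0 0;0 0 -0.0015 0 0 0;0 0 -0.0015 0 0 0;0 0 -0.0015 0 0 0;0 0 -0.0015 0 0 0;0 0 -0.0015 0 0 0")

```text
time: 10.05
position: [0.5803, -0.0236, 0.061]
orientation: [-0.0, 0.843, 0.538, 0.002]
force: [-1.2, 6.5, 22.7]
width: 0.0004
grip_force: 11.1
```

```bash
python3 chk.py s6
```

```text
10.05 [ 0.58028389 -0.02361416  0.06100624] [-1.15402038  6.54439984 22.6736219 ]
((0.5255148410797119, -0.13379329442977905), (0.2685290575027466, 0.08136676251888275), 65.40673065185547) saddle [ 0.4797357  -0.23381464]
plate tilt [-0.02725704 -0.08140686  0.99630817] 0.08595464178260905 1033
```

```bash
python3 -c "
from plant import sign_off; print(sign_off())"
```

```text
the job is handed in; nothing more can be done
None
```

I handed the job in with the fingers still holding the jack's handle at its stop (about 23 N) and the plate raised about 0.125 rad. By my camera measurements the saddle is within a few millimetres of the lift pad's centre; `sign_off` returned no verdict.

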